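# Angle the ring mandrel past the post into its bay

### The job

Park the long steel ring mandrel in its wooden bay at the back of the bench by pushing it along the bench top with the fingertips: angle its right-hand end in behind the steel post, then bring the left-hand end round after it until the mandrel lies between the two wooden cheeks, straight along the back rail and close against it. It must stay flat on the bench all the time, never lifted or tipped; leave the other loose things where they are, and finish with the hand clear of everything.

Things in the scene. Friction and masses are not known exactly. Their poses are not given: they have to be found in the camera images.
- mandrel_mid (a point): Centre of the mandrel, half-way along and half-way up, 12.5 mm above the bench when it lies flat.
- mandrel: Ring mandrel: long plain pale-grey steel rod, 0.22 to 0.45 kg, loose, lying on the bench in front of the bay. Origin: centre of its underside. Its y axis runs along it to the left-hand end (271 mm long), x across, z up. It does not roll: it slides as a straight bar 25 mm wide and 25 mm high over its whole length, also where it looks slimmer.
- mandrel_right (a point): Centre of the end face of the mandrel's right-hand, slimmer end (its -y end), 12.5 mm up. This is the end that goes behind the post.
- mandrel_left (a point): Centre of the end face of the mandrel's left-hand, thicker end (its +y end), 12.5 mm up.
- bay: Fixed wooden bay, 30 mm high, open to the robot and without a floor: a back rail 342 mm long and 16 mm thick with an end cheek at each side, 16 mm thick, reaching 30 mm forward of the rail's face, 310 mm apart inside. Origin: on the bench, midway between the cheeks, 12.5 mm in front of the rail's face, where the middle of the parked mandrel belongs. x points to the rail, y along it to the left.
- post: Fixed round steel post, 16 mm across, 52 mm high, standing 40 mm clear in front of the back rail, 75 to 95 mm left of the right cheek; the mandrel has to pass between it and the rail. Origin: middle of its foot; axes parallel to the bay's.
- jar: Bystander: amber jar with black lid, 42 mm across, 54 mm high; origin under its centre. Not to be disturbed.
- wax: Bystander: yellow block of beeswax, 31 x 46 x 18 mm; origin under its centre. Not to be disturbed.
- pliers: Bystander: pliers with red handles, 43 x 129 x 10 mm, lying flat; origin under the centre. Not to be disturbed.
- driver: Bystander: screwdriver with blue handle, 16 x 143 x 16 mm, lying flat; origin under the centre. Not to be disturbed.

How it is judged:
On the way:
1. the right-hand end of the mandrel is behind the post while the left-hand end is still out in front of the bay (x of mandrel_right in the frame of post above 0.008 m and y of mandrel_right in the frame of post below -0.01 m and x of mandrel_left in the frame of bay below -0.015 m), for 0.1 s.
At the end, for the whole second after the job is handed in: The mandrel lies flat and at rest on the bench between the two cheeks, its right-hand end behind the post, its middle no more than 8 mm short of touching the back rail, parallel to the rail within 0.06 rad (x of mandrel_mid in the frame of bay between -0.008 and 0.005 m and y of mandrel_mid in the frame of bay between -0.023 and 0.023 m and y of mandrel_right in the frame of post below -0.02 m and angle between the y axis of mandrel and the y axis of bay, either way round below 0.06 rad and height (world z) of mandrel below 0.005 m and angle between mandrel's own z axis and vertical below 0.05 rad and linear speed of mandrel below 0.01 m/s).
It fails at once if the mandrel is lifted more than 6 mm off the bench or tipped more than 0.2 rad (height (world z) of mandrel above 0.006 m or angle between mandrel's own z axis and vertical above 0.2 rad).
It fails at once if the jar, wax, pliers or screwdriver is moved more than 15 mm (distance of any of jar, wax, pliers, driver from where it was at the start of the episode above 0.015 m).
It also fails if it takes over 69 s, if anything falls off the work surface, if the arm or the gripper's body presses on something with over 40 N, if the wrist force passes 120 N, or if a joint passes its speed limit or range.

### The arm

A 6-joint arm with a two-finger parallel gripper is mounted at the origin on the work surface; the furniture and walls round the work are solid. World frame = base frame: x ahead of the robot, y to its left, z up, the work surface at z = 0. Lengths are in m, angles in rad, forces in N, time in s.
With the tool pointing down it reaches from about 0.35 to 0.775 m from the base axis. Payload 5.5 kg.
Tool frame: the origin (TCP) lies at the very end of the fingers, on their centre line; the grasp point (between the pads) lies env.pinch_z behind it (env.pinch_z is the distance from the TCP to the grasp point, in m); z points along the fingers, y is the line along which they close (so a half turn about z gives the same grasp; the last joint's range is limited). The gripper opens to 85 mm and grips with 20 to 120 N. Pads are 22 mm wide; open, the fingers measure 114 mm over their backs; the gripper's body (76 mm by 85 mm) begins 54 mm behind the grasp point. The pads swing forward as they close: fully open they stand 13 mm farther back than shut.
Start: joints at [1.069, 0.313, 0.046, 1.304, 0, 1.431], TCP at [0.204, 0.538, 0.231] pointing down, gripper open.
Joint ranges: [-2.76, 2.76], [-0.86, 1.69], [-1.03, 1.26], [-2.2, 2.34], [-1.47, 1.5], [-3.14, 3.14]. Speed limits (rad/s): [2.57, 2.57, 3.14, 3.14, 3.14, 3.14].

### API

Orientations are given as a unit quaternion [w, x, y, z].
In Python, from workcell import env, eyes gives the robot as it stands.
- The arm moves only by the shell command python3 -m jog 'ROWS' [FORCE]. ROWS is JSON, one flat list of numbers, 7 for each row, row after row: the shift along the world's x, y, z as a fraction of full scale, then the turn, a rotation vector about the world's x, y, z as a fraction of full scale, then the opening, from -1 (shut) to 1 (fully open), so that 0 is half open. A call has 1 to 12 rows; each row is the pose to reach, as a shift and turn from the pose commanded when the call began, turning the shorter way round; what a row does not reach only later rows make up. Full scale, the value 1, is 20 cm for a shift and pi rad for a turn. A row lasts 1/12 s, in which the tool goes at most 41.7 mm and 7.16 degrees, less where a joint would pass 70% of its speed; a pose out of reach is approached as far as the arm can. A call with a number of a shift or a turn outside -1 to 1 is refused whole. A call with a gripper value outside its range is refused whole. The fingers move at their own pace and stop on an object; FORCE is the grip in N (left out, the last holds). Time passes only in rows, so rows that repeat a pose let the fingers close. It gives the time, the measured TCP pose, the force, the opening and the grip force at its end, in the units of the state.
- env.get_state(): the state, without advancing time (a new reading comes with each control period).
- eyes.read_camera(name): name is "side" or "top"; returns (picture, depth): 384x512x3 uint8, red, green, blue; 384x512 float32, m along the optical axis (not along the pixel's ray), 0 where there is no reading.
- eyes.calibration(name): a dict with "fx", "fy", "cx", "cy" (pixels), "R" (3x3) and "t" (3): a world point X has camera coordinates R X + t. Camera axes: x right, y down, z forward; pixel columns grow to the right and rows downward; lengths in m; the calibration is good to about 2 mm. A picture is of the moment at which its call begins. calibration takes no time and is no camera call.
- env.hand_in(): hands the job in; it is judged then, once.
The state is a dict: "clock": time; "joint_pos": joint angles; "qvel": joint speeds; "tau": joint torques, N m; "tcp_pos": TCP position; "orientation": TCP orientation; "wrist_force": force on the tool from outside, world axes, zero at the start; "ft_torque": the same for the moment, N m; "finger_gap": finger opening in m; "grip_force": force on a finger pad.
Only numpy, scipy, OpenCV 4.12 (cv2) and the standard library are available. Lean on these libraries where they do the work, as an engineer would, in place of code of your own. Each camera call takes 0.05 s, during which the arm holds its last target. There are 200 camera calls.

## Working session

There is one attempt and no reset: what is moved stays moved. The work goes in short steps, Python scripts to look and compute and a shell command to move; the robot and the scene stay as the last step left them, time stands still between calls to the robot, and variables do not carry over. Pictures are saved under pics/ and viewed, at most 10 in all, crops included, and the job is handed in when it is done.

```bash
mkdir -p pics; ls; python3 - <<'E'
from workcell import env, eyes
import cv2,numpy as np
for n in("top","side"):
    p,d=eyes.read_camera(n); cv2.imwrite(f"pics/{n}0.png",cv2.resize(p[:,:,::-1],(768,576),interpolation=cv2.INTER_CUBIC)); np.save(f"pics/{n}0.npy",d)
    c=eyes.calibration(n); print(n,c)
print(env.get_state(),env.pinch_z)
E
```

```text
pics
top {'fx': 352.1924880954202, 'fy': 352.1924880954202, 'cx': 265.13601727357076, 'cy': 188.17782140600673, 'R': array([[-0.01119575, -0.9999194 , -0.0059874 ],
       [-0.97744105,  0.01220665, -0.21085538],
       [ 0.21091147,  0.00349164, -0.97749893]]), 't': array([-0.17886434,  0.50903466,  0.85207919])}
side {'fx': 360.241219964962, 'fy': 360.241219964962, 'cx': 263.63834041817415, 'cy': 195.0189341623349, 'R': array([[-0.99918096,  0.03717638, -0.01597864],
       [ 0.03606701,  0.63918433, -0.76820737],
       [-0.01834587, -0.76815448, -0.64000166]]), 't': array([0.51849851, 0.12695832, 0.81293799])}
{'clock': 0.1, 'joint_pos': array([1.06938774e+00, 3.13920831e-01, 4.51068368e-02, 1.30356898e+00,
       1.61077264e-05, 1.43117742e+00]), 'qvel': array([ 0.0009569 , -0.00159522,  0.00171357, -0.00053657,  0.00024442,
       -0.0012492 ]), 'tau': array([ 2.32222723e-03, -4.81723630e+01,  2.99245441e+01,  1.27390723e-02,
       -8.28795464e-05,  5.36001025e-06]), 'tcp_pos': array([0.20332448, 0.5373876 , 0.23050639]), 'orientation': array([-2.57584396e-04,  1.79909833e-01,  9.83682785e-01, -7.50387475e-04]), 'wrist_force': array([0.09294711, 0.50376591, 0.47821848]), 'ft_torque': array([-0.02517432, -0.0345677 , -0.02420626]), 'grip_force': 0.0, 'finger_gap': 0.08535722114119741} 0.0187
```

View pics/top0.png

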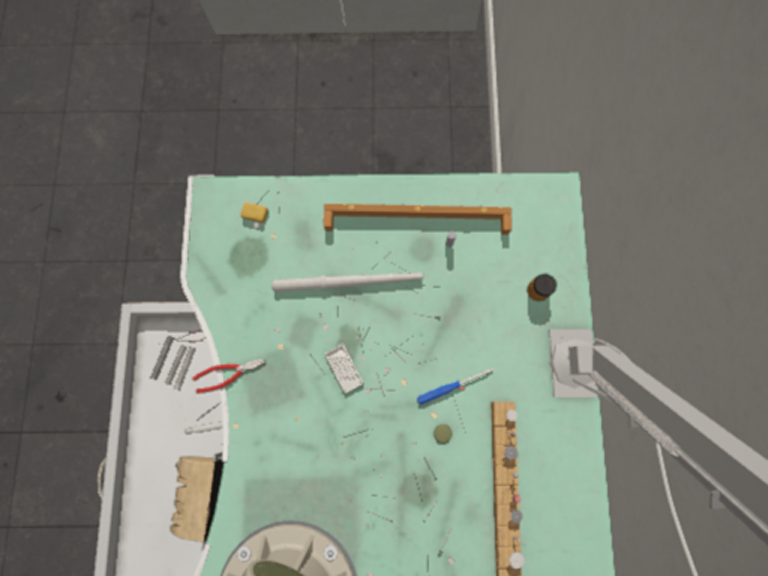

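View pics/side0.png

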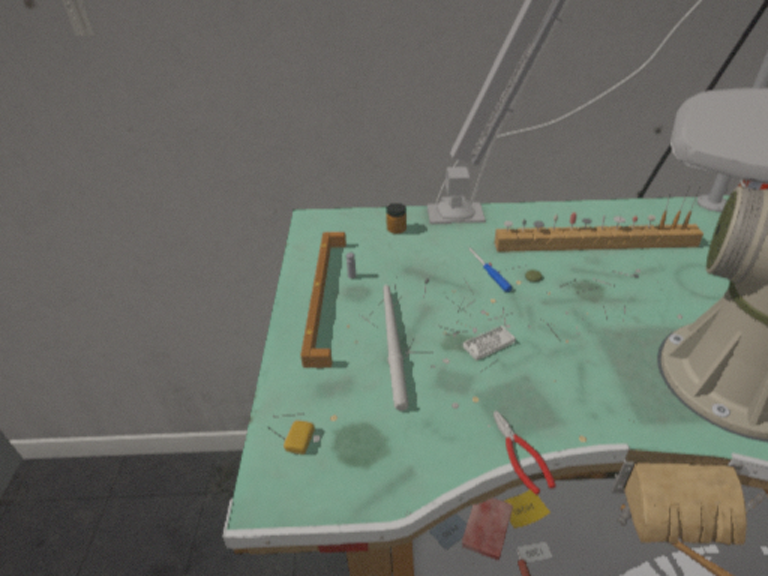

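The top view shows the mandrel lying nearly parallel to the rail, with ends at about (273,286) and (422,277). The rail runs along row 212 between cheeks at columns 329 and 506, and the post foot is at about (450,246). The side view confirms this layout. I'll enlarge the bay area to read the pixels more closely.

```bash
cat > h.py <<'E'
import numpy as np
from workcell import env, eyes
def px2w(n,u,v,z):
    c=eyes.calibration(n);R,t=c["R"],c["t"]
    o=-R.T@t; r=R.T@np.array([(u-c["cx"])/c["fx"],(v-c["cy"])/c["fy"],1]); return o+r*(z-o[2])/r[2]
def w2px(n,X):
    c=eyes.calibration(n);p=c["R"]@np.array(X)+c["t"];return p[0]/p[2]*c["fx"]+c["cx"],p[1]/p[2]*c["fy"]+c["cy"]
def crop(n,x0,x1,y0,y1,s,f):
    import cv2
    p,d=eyes.read_camera(n); cv2.imwrite(f,cv2.resize(p[y0:y1,x0:x1,::-1],None,fx=s,fy=s,interpolation=cv2.INTER_CUBIC)); return p,d
E
python3 - <<'E'
from h import *
crop("top",170,370,120,200,4,"pics/c1.png")
E
```

```text
(no output)
```

View pics/c1.png

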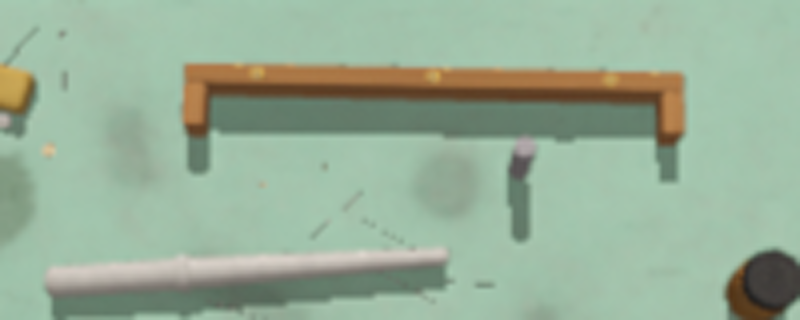

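The crop shows the mandrel axis from (46,281) to (447,255). The rail's top back edge runs from (185,65) to (684,73), and its front bottom edge is about row 98. The post top is at (525,146) and its foot at about (518,176).

```bash
python3 - <<'E'
from h import *
def q(u,v,z): return px2w("top",170+u/4,120+v/4,z)
L=q(46,281,.0125);Rr=q(447,255,.0125);print("mand",L,Rr,np.linalg.norm(L-Rr))
a=q(185,65,.03);b=q(684,73,.03);print("railback",a,b,np.linalg.norm(a-b))
y=(a-b)/np.linalg.norm(a-b);x=np.array([y[1],-y[0],0]);
O=(a+b)/2-x*(.016+.0125);O[2]=0;print("bay O",O,"x",x,"y",y, "yaw",np.arctan2(x[1],x[0]))
print("front top edge",q(207,84,.03),q(658,91,.03),"bottom",q(430,98,0))
for n,p in (("post top",q(525,146,.052)),("post foot",q(518,176,0)),("L",L),("R",Rr)):
    print(n,p,"bay frame",(p-O)@x,(p-O)@y)
print("jar",q(773,278,.054),"wax",q(10,90,.018))
for n,u,v in(("driver tip",492,371),("driver",420,400),("plier",262,364),("tray",344,370),("lamp",552,330)):print(n,px2w("top",u/1.5,v/1.5,.0))
E
```

```text
mand [0.51288458 0.04048742 0.0125    ] [ 0.52744107 -0.2296914   0.0125    ] 0.27057066707595473
railback [ 0.65868592 -0.05296275  0.03      ] [ 0.6483692 -0.3927208  0.03     ] 0.3399146492603841
bay O [ 0.62504069 -0.22197677  0.        ] x [ 0.9995393  -0.03035094  0.        ] y [0.03035094 0.9995393  0.        ] yaw -0.03035559810198387
front top edge [ 0.6448208  -0.06819066  0.03      ] [ 0.6357302  -0.37438232  0.03      ] bottom [ 0.64325332 -0.22073244  0.        ]
post top [ 0.59117525 -0.28066227  0.052     ] bay frame -0.03206868190422614 -0.0596863083014849
post foot [ 0.58573199 -0.28054157  0.        ] bay frame -0.037513089537042035 -0.05973087520072631
L [0.51288458 0.04048742 0.0125    ] bay frame -0.120070470615899 0.25893923169514893
R [ 0.52744107 -0.2296914   0.0125    ] bay frame -0.0973205124316522 -0.010673314905602126
jar [ 0.50021409 -0.43645691  0.054     ] wax [0.64661937 0.06922068 0.018     ]
driver tip [ 0.3572732  -0.34821572  0.        ]
driver [ 0.30906141 -0.22102209  0.        ]
plier [0.37409394 0.05614749 0.        ]
tray [ 0.36198646 -0.08857499  0.        ]
lamp [ 0.42809306 -0.45846192  0.        ]
```

```bash
python3 -m jog '[0.6,-1,0,0,0,0.132,0, 0.6,-1,0,0,0,0.132,0, 0.6,-1,0,0,0,0.132,0, 0.6,-1,0,0,0,0.132,0, 0.6,-1,0,0,0,0.132,0, 0.6,-1,0,0,0,0.132,0, 0.6,-1,0,0,0,0.132,0]'; python3 -m jog '[0.6,-1,0,0,0,0,0, 0.6,-1,0,0,0,0,0, 0.6,-1,0,0,0,0,0, 0.6,-1,0,0,0,0,0, 0.6,-1,0,0,0,0,0, 0.6,-1,0,0,0,0,0, 0.6,-1,0,0,0,0,0]'; python3 -m jog '[0.18,-1,-0.4,0,0,0,0, 0.18,-1,-0.4,0,0,0,0, 0.18,-1,-0.4,0,0,0,0, 0.18,-1,-0.4,0,0,0,0, 0.18,-1,-0.4,0,0,0,0, 0.18,-1,-0.4,0,0,0,0, 0.18,-1,-0.4,0,0,0,0]'; python3 -c "from h import *;s=env.get_state();print(s['joint_pos'],s['orientation'])"
```

```text
clock: 0.73
tcp_pos: [0.3257, 0.3336, 0.2312]
orientation: [0.0, -0.023, 1.0, -0.001]
wrist_force: [-0.3, 0.7, 0.8]
finger_gap: 0.0425
grip_force: 0.0
clock: 1.32
tcp_pos: [0.446, 0.1345, 0.231]
orientation: [0.0, -0.024, 1.0, -0.001]
wrist_force: [1.1, 0.2, 0.1]
finger_gap: 0.0429
grip_force: 0.0
clock: 1.9
tcp_pos: [0.479, -0.0637, 0.1497]
orientation: [-0.001, -0.025, 1.0, 0.0]
wrist_force: [0.1, 1.0, -0.1]
finger_gap: 0.0426
grip_force: 0.0
[-2.98532665e-01  1.81888528e-01 -3.31553698e-01  1.06009675e+00
  1.04548090e-04 -3.47594525e-01] [-1.28378524e-03 -2.45283754e-02  9.99698192e-01  4.84927997e-04]
```

```bash
python3 -m jog '[-0.01,-0.165,-0.15,0,0,0,0, -0.01,-0.165,-0.3,0,0,0,0, -0.01,-0.165,-0.45,0,0,0,0, -0.01,-0.165,-0.58,0,0,0,0, -0.01,-0.165,-0.66,0,0,0,0, -0.01,-0.165,-0.70,0,0,0,0, -0.01,-0.165,-0.72,0,0,0,0, -0.01,-0.165,-0.72,0,0,0,0]'; python3 -c "
from h import *
crop('top',170,370,100,240,4,'pics/c2.png')"
```

```text
clock: 2.57
tcp_pos: [0.4777, -0.094, 0.0074]
orientation: [-0.0, -0.027, 1.0, 0.0]
wrist_force: [-0.2, 0.7, 0.6]
finger_gap: 0.0425
grip_force: 0.0
```

View pics/c2.png

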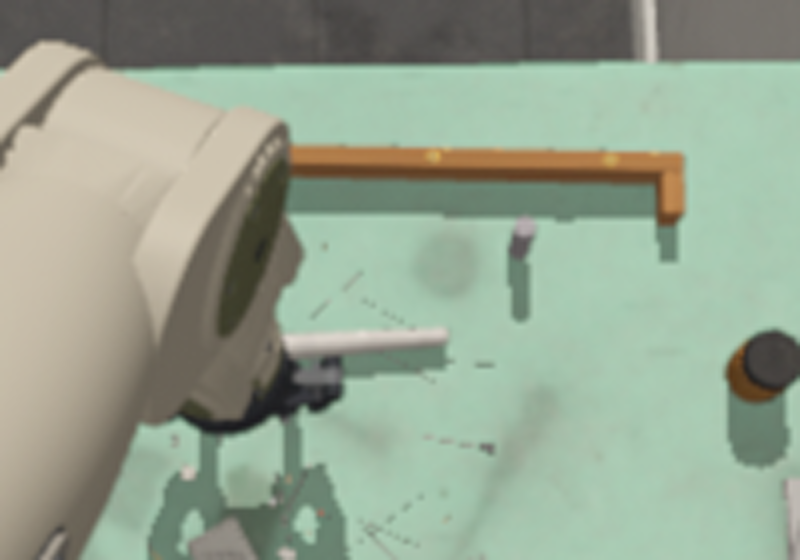

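The right fingertip is in front of the bar at about (320,385) and not touching it. The bar hasn't moved; its right end is at (447,337).

```bash
python3 -m jog '[0.05,0,0,0,0,0,0, 0.09,0,0,0,0,0,0, 0.13,0,0,0,0,0,0, 0.17,0,0,0,0,0.002,0, 0.21,0,0,0,0,0.005,0, 0.25,-0.002,0,0,0,0.01,0, 0.29,-0.004,0,0,0,0.015,0, 0.33,-0.006,0,0,0,0.021,0, 0.36,-0.008,0,0,0,0.021,0, 0.39,-0.01,0,0,0,0.021,0, 0.41,-0.01,0,0,0,0.021,0, 0.42,-0.01,0,0,0,0.021,0]'; python3 -c "
from h import *
crop('top',170,370,120,240,4,'pics/c3t.png')
crop('side',190,320,140,300,3.5,'pics/c3s.png')
import cv2
a=cv2.imread('pics/c3t.png');b=cv2.imread('pics/c3s.png');b=b[:480,:455];a=cv2.copyMakeBorder(a[:, 320:],0,480-a.shape[0],0,0,cv2.BORDER_CONSTANT)
b=cv2.resize(b,None,fx=.7,fy=.7);b=cv2.copyMakeBorder(b,0,480-b.shape[0],0,0,cv2.BORDER_CONSTANT);cv2.imwrite('pics/c3.png',cv2.hconcat([a,b]));print(a.shape,b.shape)"
```

```text
clock: 3.62
tcp_pos: [0.5625, -0.0973, 0.0071]
orientation: [0.0, -0.059, 0.998, 0.0]
wrist_force: [-2.8, 0.8, 0.1]
finger_gap: 0.043
grip_force: 1.0
(480, 480, 3) (480, 318, 3)
```

View pics/c3.png

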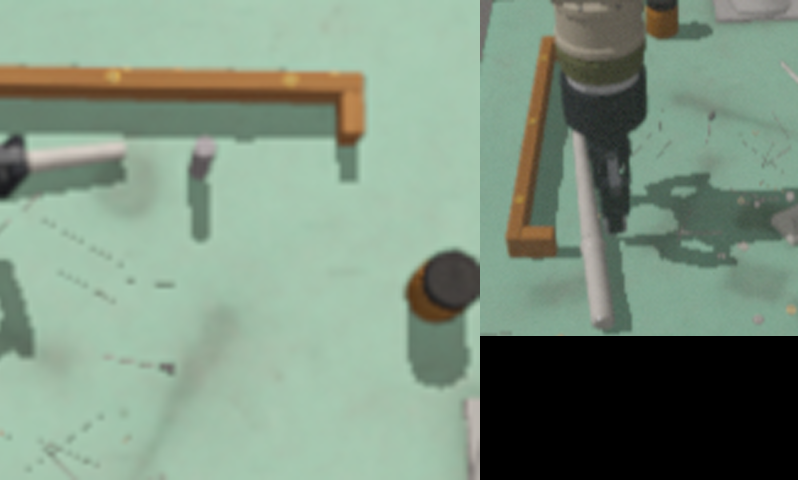

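The bar has moved. In the top view its right end is at composite (124,151), and in the side view its left end is at (601,318).

```bash
cat >> h.py <<'E'
O=np.array([.62504,-.22198,0]);BX=np.array([.99954,-.03035,0]);BY=np.array([.03035,.99954,0])
def bay(p): p=np.array(p)-O; return np.round([p@BX*1e3,p@BY*1e3],1)
E
python3 - <<'E'
from h import *
R=px2w("top",281,157.75,.0125);L=px2w("side",190+121/2.45,140+318/2.45,.0125)
print("R",R,bay(R),"L",L,bay(L),np.linalg.norm(R-L),bay(env.get_state()['tcp_pos']))
# side-cam bias check with initial ends (768px picture)
print(bay(px2w("side",400/1.5,403/1.5,.0125)),bay(px2w("side",388/1.5,289/1.5,.0125)))
E
```

```text
R [ 0.60058468 -0.22918153  0.0125    ] [-24.2  -7.9] L [0.57175738 0.03372029 0.0125    ] [-61. 254.] 0.2644775621116175 [-66.2 122.7]
[-119.2  252.1] [-101.2   -4.1]
```

```bash
python3 -m jog '[0.015,0,0,0,0,-0.002,0, 0.025,0,0,0,0,-0.004,0, 0.025,0,0,0,0,-0.004,0, -0.05,0,0,0,0,-0.004,0, -0.15,0,0,0,0,-0.004,0, -0.15,0,0.2,0,0,-0.04,-1, -0.15,0,0.4,0,0,-0.08,-1, -0.1,0.15,0.4,0,0,-0.12,-1, -0.05,0.35,0.4,0,0,-0.16,-1, 0,0.55,0.4,0,0,-0.2,-1, 0.03,0.7,0.4,0,0,-0.24,-1, 0.05,0.84,0.4,0,0,-0.27,-1]'; python3 -m jog '[0,0,0,0,0,-0.04,-1, 0,0,0,0,0,-0.08,-1, 0,0,0,0,0,-0.12,-1, 0,0,0,0,0,-0.16,-1, 0,0,0,0,0,-0.2,-1, 0,0,0,0,0,-0.234,-1, 0,0,0,0,0,-0.234,-1]'; python3 -c "
from h import *
p,d=crop('top',170,370,120,220,4,'pics/c4.png');s=env.get_state();print(s['joint_pos'],bay(s['tcp_pos']))"
```

```text
clock: 4.72
tcp_pos: [0.5731, 0.073, 0.088]
orientation: [0.001, 0.359, 0.933, 0.001]
wrist_force: [0.5, 0.2, 0.2]
finger_gap: -0.0001
grip_force: 0.0
clock: 5.3
tcp_pos: [0.5723, 0.0709, 0.0876]
orientation: [0.001, 0.669, 0.743, 0.001]
wrist_force: [-0.3, -0.3, 0.2]
finger_gap: -0.0
grip_force: 0.0
[-1.60652332e-02  3.95839078e-01 -1.98713577e-01  9.74798719e-01
  1.95979514e-04  1.44591000e+00] [-61.8 291.1]
```

View pics/c4.png

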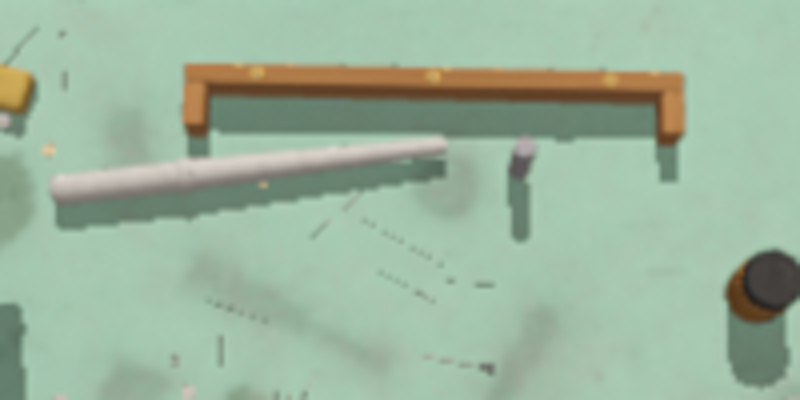

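The right end is now at (446,145) and the left end at (53,189). The arm is out of frame, with only its shadow at lower left.

```bash
python3 - <<'E'
from h import *
R=px2w("top",170+446/4,120+145/4,.0125);L=px2w("top",170+53/4,120+189/4,.0125);b=R-L
R,L=R,L;print("R",R,bay(R),"L",L,bay(L),np.linalg.norm(b),"yaw world",np.arctan2(b[0],-b[1]))
u=b/np.linalg.norm(b);print("u",u)
E
```

```text
R [ 0.60485756 -0.23064215  0.0125    ] [-19.9  -9.3] L [0.57702785 0.03820132 0.0125    ] [-55.9 258.6] 0.2702800476825598 yaw world 0.10314898845074622
u [ 0.10296617 -0.99468486  0.        ]
```

```bash
python3 -m jog '[0.007,0,-0.15,0,0,0,-1, 0.007,0,-0.28,0,0,0,-1, 0.007,0,-0.36,0,0,0,-1, 0.007,0,-0.4,0,0,0,-1, 0.007,0,-0.4,0,0,0,-1]'; python3 -m jog '[0.004,-0.04,0,0,0,0,-1, 0.008,-0.08,0,0,0,0,-1, 0.012,-0.12,0,0,0,0,-1, 0.016,-0.16,0,0,0,0,-1, 0.020,-0.20,0,0,0,0,-1, 0.025,-0.24,0,0,0,0,-1, 0.029,-0.28,0,0,0,0,-1, 0.033,-0.32,0,0,0,0,-1, 0.037,-0.36,0,0,0,0,-1, 0.042,-0.40,0,0,0,0,-1, 0.046,-0.43,0,0,0,0,-1, 0.046,-0.44,0,0,0,0,-1]';python3 -c "
from h import *
p,d=crop('top',170,370,120,220,4,'pics/c5.png');s=env.get_state();print(bay(s['tcp_pos']))"
```

```text
clock: 5.77
tcp_pos: [0.5715, 0.0708, 0.0054]
orientation: [-0.001, 0.668, 0.744, -0.001]
wrist_force: [-0.5, -0.0, 0.8]
finger_gap: 0.0006
grip_force: 0.0
clock: 6.77
tcp_pos: [0.5824, -0.0184, 0.0072]
orientation: [0.0, 0.669, 0.743, -0.0]
wrist_force: [-0.1, 4.1, 3.9]
finger_gap: -0.0002
grip_force: 1.8
[-48.9 202.1]
```

View pics/c5.png

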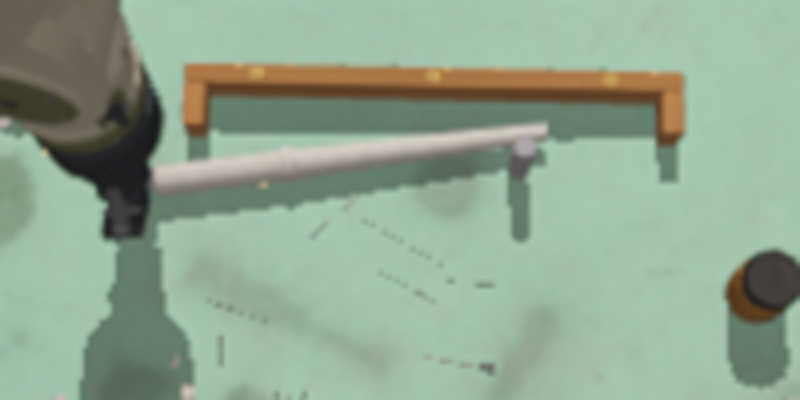

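The right end, at (548,130), has passed behind the post. The left end is at (150,180).

```bash
python3 - <<'E'
from h import *
R=px2w("top",170+548/4,120+130/4,.0125);L=px2w("top",170+150/4,120+180/4,.0125);b=R-L
print("R",R,bay(R),"L",L,bay(L),np.linalg.norm(b),np.arctan2(bay(R)[0]-bay(L)[0],bay(L)[1]-bay(R)[1]))
E
```

```text
R [ 0.61469882 -0.30096277  0.0125    ] [ -7.9 -79.3] L [ 0.5825505  -0.02792998  0.0125    ] [-48.4 192.7] 0.2749189279638816 0.14781110239288558
```

```bash
python3 -m jog '[0.001,-0.03,0,0,0,0,-1, 0.002,-0.06,0,0,0,0,-1, 0.003,-0.09,0,0,0,0,-1, 0.004,-0.12,0,0,0,0,-1, 0.005,-0.15,0,0,0,0,-1, 0.006,-0.18,0,0,0,0,-1, 0.007,-0.21,0,0,0,0,-1, 0.008,-0.24,0,0,0,0,-1, 0.009,-0.265,0,0,0,0,-1, 0.01,-0.28,0,0,0,0,-1, 0.01,-0.28,0,0,0,0,-1]';python3 -c "
from h import *
p,d=crop('top',170,370,120,220,4,'pics/c6.png');s=env.get_state();print(bay(s['tcp_pos']))"
```

```text
clock: 7.73
tcp_pos: [0.5842, -0.0744, 0.0072]
orientation: [0.0, 0.669, 0.743, -0.0]
wrist_force: [0.6, -0.1, -0.3]
finger_gap: -0.0
grip_force: 0.0
[-45.2 146.6]
```

View pics/c6.png

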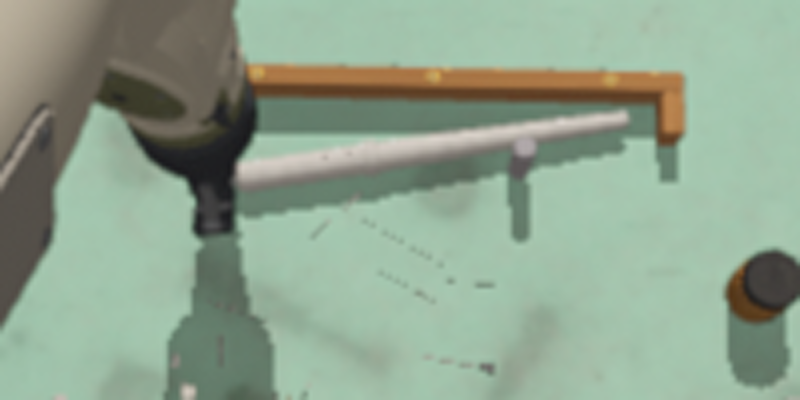

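The right end, at (627,118), is now deep behind the post with a gap to the right cheek. The left end, at (236,178), is inside the left cheek line but still out in front. Next I'll back off, turn the hand and swing the left end in.

```bash
python3 -m jog '[0,0.06,0,0,0,0,-1, 0,0.1,0.1,0,0,0.02,-1, 0,0.1,0.3,0,0,0.06,-0.5, -0.05,0.1,0.35,0,0,0.1,0, -0.12,0,0.35,0,0,0.14,0, -0.16,-0.1,0.35,0,0,0.18,0, -0.16,-0.2,0.35,0,0,0.22,0, -0.16,-0.3,0.35,0,0,0.26,0, -0.16,-0.38,0.35,0,0,0.3,0, -0.16,-0.38,0.35,0,0,0.34,0, -0.16,-0.38,0.35,0,0,0.38,0, -0.16,-0.38,0.35,0,0,0.42,0]'; python3 -m jog '[0,0,0,0,0,0.04,0, 0,0,0,0,0,0.08,0, 0,0,-0.12,0,0,0.08,0, 0,0,-0.24,0,0,0.08,0, 0,0,-0.32,0,0,0.08,0, 0,0,-0.35,0,0,0.08,0, 0,0,-0.35,0,0,0.08,0]';python3 -c "
from h import *
R=px2w('top',170+627/4,120+118/4,.0125);print('R',bay(R))
s=env.get_state();print(bay(s['tcp_pos']))"
```

```text
clock: 8.78
tcp_pos: [0.5522, -0.1488, 0.0774]
orientation: [0.0, 0.073, 0.997, -0.0]
wrist_force: [0.3, 0.1, -0.7]
finger_gap: 0.0426
grip_force: 0.0
clock: 9.37
tcp_pos: [0.5509, -0.1478, 0.0058]
orientation: [-0.002, -0.05, 0.999, 0.001]
wrist_force: [0.3, -0.4, 0.3]
finger_gap: 0.0427
grip_force: 0.0
R [   1.6 -133.7]
[-76.4  71.9]
```

```bash
python3 -m jog '[0.04,0,0,0,0,0,0, 0.08,-0.002,0,0,0,0,0, 0.11,-0.003,0,0,0,-0.005,0, 0.14,-0.004,0,0,0,-0.013,0, 0.165,-0.005,0,0,0,-0.02,0, 0.19,-0.006,0,0,0,-0.027,0, 0.21,-0.006,0,0,0,-0.034,0, 0.23,-0.007,0,0,0,-0.04,0, 0.245,-0.007,0,0,0,-0.042,0, 0.255,-0.008,0,0,0,-0.042,0, 0.255,-0.008,0,0,0,-0.042,0]';python3 -c "
from h import *
s=env.get_state();print(bay(s['tcp_pos']))
crop('top',200,350,120,195,5,'pics/c7.png')"
```

```text
clock: 10.28
tcp_pos: [0.6036, -0.1509, 0.0073]
orientation: [0.0, 0.016, 1.0, -0.0]
wrist_force: [-1.5, -0.2, -0.2]
finger_gap: 0.0425
grip_force: 0.7
[-23.6  70.4]
```

View pics/c7.png

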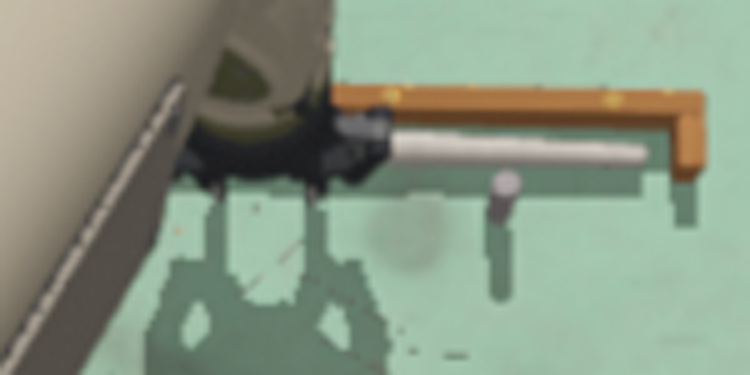

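The mandrel is in the bay, with its right end at (647,154), and looks slightly off the rail there. I'll move the hand to the middle and press the bar home.

```bash
python3 -m jog '[-0.06,0,0,0,0,0,0, -0.1,-0.08,0,0,0,0,0, -0.11,-0.22,0,0,0,0,0, -0.11,-0.34,0,0,0,0,0, -0.11,-0.34,0,0,0,0,0, -0.07,-0.34,0,0,0,0,0, -0.03,-0.34,0,0,0,0,0, -0.01,-0.34,0,0,0,0,0, 0.0,-0.34,0,0,0,0,0, 0.01,-0.34,0,0,0,0,0, 0.02,-0.34,0,0,0,0,0, 0.02,-0.34,0,0,0,0,0]';python3 -c "
from h import *
s=env.get_state();print(bay(s['tcp_pos']))"
```

```text
clock: 11.33
tcp_pos: [0.605, -0.218, 0.0071]
orientation: [-0.002, 0.016, 1.0, 0.0]
wrist_force: [-7.7, -0.7, 4.8]
finger_gap: 0.0427
grip_force: 4.1
[-20.2   3.4]
```

```bash
python3 -m jog '[-0.06,0,0,0,0,0,0, -0.15,0,0,0,0,0,0, -0.3,0,0.1,0,0,0,0, -0.4,0,0.3,0,0,0,0, -0.5,0.2,0.5,0,0,0,0, -0.5,0.4,0.7,0,0,0,0, -0.5,0.6,0.9,0,0,0,0, -0.5,0.8,0.9,0,0,0,0, -0.5,1,0.9,0,0,0,0, -0.5,1,0.9,0,0,0,0]';python3 -m jog '[0,0.2,0,0,0,0,0, 0,0.4,0,0,0,0,0, 0,0.6,0,0,0,0,0, 0,0.8,0,0,0,0,0, 0,1,0,0,0,0,0, 0,1,0,0,0,0,0]';python3 -c "
from h import *
crop('top',200,350,120,195,5,'pics/c8.png')"
```

```text
clock: 12.17
tcp_pos: [0.5078, -0.0164, 0.1893]
orientation: [0.002, 0.016, 1.0, 0.0]
wrist_force: [0.1, -0.5, -0.1]
finger_gap: 0.0425
grip_force: 0.0
clock: 12.67
tcp_pos: [0.5066, 0.1883, 0.1875]
orientation: [0.001, 0.012, 1.0, 0.002]
wrist_force: [-0.1, -1.0, -0.7]
finger_gap: 0.0424
grip_force: 0.0
```

View pics/c8.png

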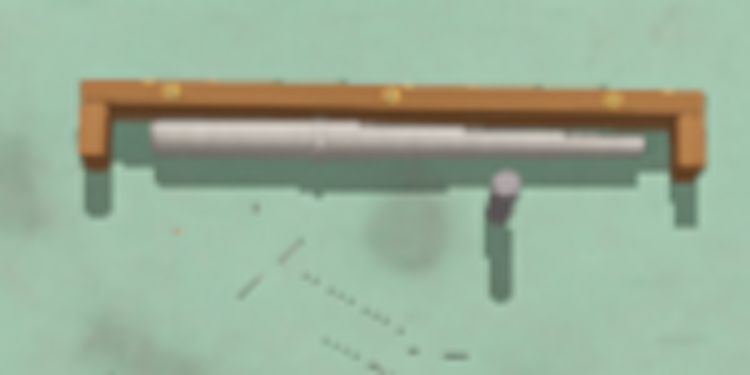

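The mandrel lies parallel to the rail and against it, from (152,135) to (645,144). It is centred between the cheeks and behind the post, and the hand is clear.

```bash
python3 -c "
from h import *
for u,v in((152,135),(645,144)): print(bay(px2w('top',200+u/5,120+v/5,.0125)))
print(env.hand_in())"
```

```text
[  4.3 132.1]
[   3.8 -139.9]
the job is handed in; nothing more can be done
None
```

The mandrel is parked in the bay and the job is handed in: it measures straight along the back rail and close against it (about 2 mrad off parallel, roughly 4 mm off centre), with its right-hand end behind the post and the hand clear, at about 12.7 s on the clock; no verdict came back from the hand-in.

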